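# Seat and lock the riving knife of a bench table saw through its open throat

## Robot

A 6-joint arm with a two-finger parallel gripper is mounted at the origin on the work surface. World frame = base frame: x ahead of the robot, y to its left, z up, the work surface at z = 0. Lengths are in m, angles in rad, forces in N, time in s.
With the tool pointing down it reaches from about 0.375 to 0.925 m from the base axis. Payload 5.7 kg.
Tool frame: the origin (TCP) lies midway between the tips of the shut fingers; the grasp point (between the pads) lies 19 mm behind it (env.hold_point_z is the distance from the TCP to the grasp point, in m); z points along the fingers, y is the line along which they close (so a half turn about z gives the same grasp; the last joint's range is limited). The gripper opens to 88 mm and grips with 3 to 60 N. Pads are 20 mm wide; open, the fingers measure 115 mm over their backs; the gripper's body (75 mm by 178 mm) begins 61 mm behind the grasp point.
Start: joints at [1.178, 0.359, 1.51, -0, 1.272, -0.115], TCP at [0.165, 0.577, 0.223] pointing down, gripper open.
Joint ranges: [-2.97, 2.97], [-1.01, 2.36], [0.21, 2.38], [-0.96, 4.11], [0.2, 2.71], [-2.98, 2.98]. Speed limits (rad/s): [2.39, 2.39, 3.14, 3.14, 3.14, 3.14].

## Interface

Orientations are given as a rotation vector (axis times angle).
In Python, from plant import env, eyes, find_in, spot_point gives the robot as it stands.
- The arm moves only by the shell command python3 -m creep 'ROWS' [FORCE]. ROWS is JSON, a list of rows, each an object of numbers: "fingers": the opening in per cent of the stroke, from 0 (shut) to 100 (fully open); "dx", "dy", "dz": the shift along the tool's x, y, z scaled (see below); "turn": the turn about the tool's z scaled (see below). A call has 1 to 10 rows; each row shifts and turns the commanded pose from where the row before left it, along the tool's axes as they then stand; what a row does not reach is not made up. The controller multiplies each number of a shift by 0.03 m and each number of a turn by 0.1 rad. A row lasts 1/12 s, in which the tool goes at most 41.7 mm and 7.16 degrees, less where a joint would pass 70% of its speed; a pose out of reach is approached as far as the arm can. A call with a number of a shift or a turn outside -1 to 1 is refused whole. A call with a gripper value outside its range is refused whole. The fingers move at their own pace and stop on an object; FORCE is the grip in N (left out, the last holds). Time passes only in rows, so rows that do not move let the fingers close. It gives the time, the measured TCP pose, the force, the opening and the grip force at its end, in the units of the state.
- env.state(): the state, without advancing time (a new reading comes with each control period).
- eyes.snapshot(name): name is "scene" or "top" or "wrist"; returns a dict with "color" (384x512x3 uint8, red, green, blue), "intrinsics" (3x3 intrinsics, pixels), "rvec" (rotation vector, rad) and "tvec" (3), from world to camera coordinates, as OpenCV has them. Camera axes: x right, y down, z forward; pixel columns grow to the right and rows downward; lengths in m; the calibration is good to about 2 mm. A picture is of the moment at which its call begins. There is no depth.
- env.hand_in(): hands the job in; it is judged then, once.
Trained networks look in the newest picture that a camera, given by its name, has taken for a name from the list of things; names that differ only in an ending like _2 or _b are one class to them, and where a whole thing is asked for, a point or a joint stands for the part that bears it (a point fixed in the world has none). Each returns a list of dicts, best first, with "score" (0 to 1); they miss things now and then, are a little off and sometimes report something else, mostly with a low value. They report only what shows in the picture. A call takes as long as a camera call.
- find_in(camera, name): "uv" ([column, row] in pixels, amid what is visible of it).
- spot_point(camera, name): "uv" ([column, row] in pixels: a listed point, or the origin of a listed thing).
The state is a dict: "time": time; "qpos": joint angles; "qvel": joint speeds; "tau": joint torques, N m; "tool_pos": TCP position; "ee_rot": TCP orientation; "force": force on the tool from outside, world axes, zero at the start; "moment": the same for the moment, N m; "finger_gap": finger opening in m; "gripper_force": force on a finger pad.
Only numpy, scipy, OpenCV 4.12 (cv2) and the standard library are available. Lean on these libraries where they do the work, as an engineer would, in place of code of your own. Each camera call takes 0.05 s, during which the arm holds its last target. There are 200 camera calls.

## Task

The riving knife (the upright steel plate behind the saw blade) has just been changed and still stands high in its open clamp. Push it straight down until it is fully seated, then reach down through the open throat of the saw table, press the clamp lever beside the blade fully down to lock the knife, and take your hand away. Do not touch the saw table, the edges of the throat or the blade; do not pull the knife or the lever up, and leave everything lying about where it is.

Things in the scene. Friction and masses are not known exactly. Their poses are not given: they have to be found in the camera images.
- saw_table: Cast aluminium top of a bench-top table saw, surface 300 mm above the bench. Its insert is out, so the throat is open: a 340 mm (x) by 104 mm (y) opening, edge 18 mm thick. Origin: throat centre at surface level; x to the saw's rear (away from the robot but for a small yaw), y left, z up. Table spans x -220..250, y +-270 mm; rails add 30 mm front and rear.
- fence_top (a point): Middle of the top of the rip fence, an aluminium bar 42 mm wide, 56 mm high and 500 mm long, fixed front to back on the saw table 205 mm to the right of the throat's centre line.
- blade: Steel saw blade, 210 mm across, 3 mm thick, upright in the saw's x-z plane, wound down so that its top is 12 mm below the table surface; it does not turn. Origin: its centre, at x -35, y +16, z -117 mm in the saw_table frame.
- knife_top (a point): Middle of the top edge of the riving knife, an upright steel plate 3 mm thick (saw's y), 40 mm wide (saw's x; flat of the top edge 20 mm) behind the blade, at x +90, y +16 mm in the saw_table frame. It slides straight down in its clamp: now 34 to 46 mm above the table surface; fully seated against its stop, 10 mm above it.
- riving_knife (a joint): How far the riving knife has been pushed down, in m: 0 to 0.012 at the start, 0.036 fully seated on its rigid stop; negative if drawn up. It slides against about 5 N of friction and stays where it is left.
- lever_pad (a point): Middle of the upper face of the pad (34 mm along x, 26 mm wide, 8 mm thick) ending the aluminium clamp lever, right of the blade. Hinge across the saw at x +85, y -28, z -36 mm (saw_table frame); lever points to the saw's front, pad centre 66 mm from the hinge. Unlocked: slopes up, pad centre from 5 mm above to 2 mm below the table surface. Locked: level, pad face at x +19, y -28, z -32 mm.
- clamp_lever (a joint): Angle of the clamp lever in rad: 0 to 0.12 at the start (raised, unlocked), 0.6 pressed fully down on its rigid stop (level, locked); negative if pulled up. It takes about 6 N at the pad and stays where it is left. Apart from blade, knife, clamp and lever, the space under the throat is empty for 60 mm.
- insert_plate: The saw's grey plastic throat insert plate, 334 x 98 x 6 mm, lying loose on the left of the saw table. Loose; origin on its underside. Not to be disturbed.
- arbor_spanner: Flat steel spanner, 240 mm long and 7 mm thick, lying on the saw table between the throat and the rip fence. Loose; origin on its underside. Not to be disturbed.
- folding_rule: Folded wooden rule with brass ends, 150 x 30 x 14 mm, lying on the saw table behind the throat. Loose; origin on its underside. Not to be disturbed.
- push_stick: Plywood push stick, about 370 mm long, 18 mm thick, lying on the bench to the right of the saw. Loose; origin on its underside. Not to be disturbed.
- try_square: Try square, wooden stock 120 mm, steel blade 190 mm, flat on the bench to the right of the saw. Loose; origin on its underside. Not to be disturbed.
- tape_measure: Yellow tape measure, 75 x 40 x 62 mm, on the bench to the left of the saw. Loose; origin on its underside. Not to be disturbed.
- offcut: Pine offcut, 160 x 70 x 32 mm, on the bench to the left of the saw. Loose; origin on its underside. Not to be disturbed.

How it is judged:
By the outcome, as a careful person would: the job done as asked, in the order asked, and still so for the second after the job is handed in, with the robot touching nothing.
It also fails if it takes over 40 s, if anything falls off the work surface, if the arm or the gripper's body presses on something with over 40 N, if the wrist force passes 120 N, or if a joint passes its speed limit or range.

## Working session

There is one attempt and no reset: what is moved stays moved. The work goes in short steps, Python scripts to look and compute and a shell command to move; the robot and the scene stay as the last step left them, time stands still between calls to the robot, and variables do not carry over. Pictures are saved under pics/ and viewed, at most 10 in all, crops included, and the job is handed in when it is done.

```bash
mkdir -p pics; ls; cat > h.py <<'E'
import numpy as np, cv2
from plant import env, eyes, find_in, spot_point
def P(s):
    R=cv2.Rodrigues(np.array(s["rvec"],float))[0]; K=np.array(s["intrinsics"],float)
    return K,R,np.array(s["tvec"],float).ravel()
def ray(s,uv):
    K,R,t=P(s); d=R.T@np.linalg.inv(K)@np.array([*uv,1.0]); return -R.T@t,d/np.linalg.norm(d)
def atz(s,uv,z):
    c,d=ray(s,uv); return c+d*(z-c[2])/d[2]
def proj(s,p):
    K,R,t=P(s); q=K@(R@np.array(p)+t); return q[:2]/q[2]
E
python3 - <<'E'
from h import *
S={}
for c in ("top","scene","wrist"):
    S[c]=eyes.snapshot(c)
    cv2.imwrite(f"pics/{c}0.png",S[c]["color"][:,:,::-1])
    for n in ("saw_table","knife_top","lever_pad","blade","fence_top"):
        r=spot_point(c,n)[:2]
        print(c,n,[(np.round(x["uv"],1).tolist(),round(x["score"],2),np.round(atz(S[c],x["uv"],{"saw_table":.3,"knife_top":.34,"lever_pad":.301,"blade":.183,"fence_top":.356}[n]),3).tolist()) for x in r])
st=env.state();print({k:np.round(v,3).tolist() for k,v in st.items()})
E
cd pics; python3 -c "
import cv2,numpy as np
cv2.imwrite('both.png',cv2.resize(np.hstack([cv2.imread('top0.png'),cv2.imread('scene0.png')]),(800,300),interpolation=cv2.INTER_AREA))"
```

```text
pics
top saw_table [([225.8, 169.4], 0.73, [0.666, 0.034, 0.3])]
top knife_top [([224.6, 168.3], 0.39, [0.664, 0.036, 0.34])]
top lever_pad [([236.0, 190.5], 0.49, [0.599, 0.004, 0.301])]
top blade [([224.5, 211.8], 0.61, [0.537, 0.047, 0.183])]
top fence_top [([294.6, 205.6], 0.89, [0.544, -0.171, 0.356]), ([162.5, 191.5], 0.73, [0.597, 0.222, 0.356])]
scene saw_table [([263.7, 176.6], 0.83, [0.57, 0.034, 0.3])]
scene knife_top [([263.1, 183.3], 0.4, [0.664, 0.035, 0.34])]
scene lever_pad [([252.8, 178.7], 0.4, [0.588, -0.006, 0.301])]
scene blade [([267.3, 197.2], 0.55, [0.547, 0.05, 0.183])]
scene fence_top [([205.3, 160.3], 0.72, [0.562, -0.182, 0.356])]
wrist saw_table [([270.0, 317.1], 0.26, [0.155, 0.585, 0.3])]
wrist knife_top []
wrist lever_pad []
wrist blade []
wrist fence_top []
{'time': 0.9, 'qpos': [1.178, 0.359, 1.51, 0.0, 1.272, -0.115], 'qvel': [0.001, -0.001, -0.0, -0.001, -0.001, 0.001], 'tau': [0.003, -51.531, -27.113, 0.068, 0.024, 0.0], 'tool_pos': [0.165, 0.577, 0.223], 'ee_rot': [-0.435, -3.111, 0.0], 'force': [0.834, -0.867, 0.025], 'moment': [0.001, 0.005, -0.002], 'gripper_force': 0.0, 'finger_gap': 0.088}
```

View pics/top0.png

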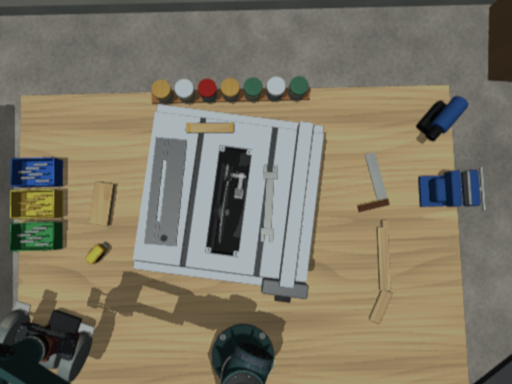

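View pics/scene0.png

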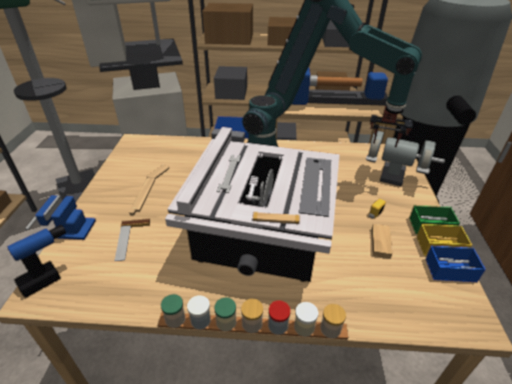

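The top view shows the throat as the dark quad with corners near (222,148), (252,150), (238,254) and (207,252), so the saw is yawed about -8°. The knife and lever are inside it, near (238,180). The scene view agrees. I'll fit the throat precisely in the top view and, in the same turn, raise the arm clear with the fingers shut.

```bash
python3 - <<'E'
from h import *
s=eyes.snapshot("top"); im=s["color"]; g=im.max(2)
m=np.zeros(g.shape,np.uint8); m[140:262,198:262]=(g[140:262,198:262]<90)
m=cv2.morphologyEx(m,cv2.MORPH_CLOSE,np.ones((3,3)))
cs=cv2.findContours(m,0,2)[0]; c=max(cs,key=cv2.contourArea); h=cv2.convexHull(c)[:,0]
w=np.array([atz(s,p,.3)[:2] for p in h],np.float32)
r=cv2.minAreaRect(w*1000); print(r)
print(np.round(cv2.boxPoints(r)))
for p in cv2.boxPoints(r): print(np.round(proj(s,[*p/1000,.3])))
E
python3 -m creep '[{"fingers":0,"dz":-1},{"dz":-1},{"dz":-1},{"dz":-1},{"dz":-1},{"dz":-1},{"dz":-1},{"dz":-1},{"dz":-1}]' 20
```

```text
((569.3614501953125, 28.042293548583984), (100.64425659179688, 336.0953063964844), 80.98158264160156)
[[396.   5.]
 [727. -48.]
 [743.  51.]
 [411. 104.]]
[237. 256.]
[251. 150.]
[220. 145.]
[205. 252.]invalid input
```

The fitted rectangle is 336 x 101 mm against the nominal 340 x 104, so the fit is good: centre (0.569, 0.028), yaw about -9°. The move was refused, so I'll give every row all of its fields.

```bash
python3 -m creep '[{"fingers":0,"dx":0,"dy":0,"dz":-1,"turn":0},{"fingers":0,"dx":0,"dy":0,"dz":-1,"turn":0},{"fingers":0,"dx":0,"dy":0,"dz":-1,"turn":0},{"fingers":0,"dx":0,"dy":0,"dz":-1,"turn":0},{"fingers":0,"dx":0,"dy":0,"dz":-1,"turn":0},{"fingers":0,"dx":0,"dy":0,"dz":-1,"turn":0},{"fingers":0,"dx":0,"dy":0,"dz":-1,"turn":0},{"fingers":0,"dx":0,"dy":0,"dz":-1,"turn":0},{"fingers":0,"dx":0,"dy":0,"dz":-1,"turn":0}]' 20
cat >> h.py <<'E'
a=-0.159; C=np.array([.569,.028,.3])
def saw(p,a=a,C=C):
    c,s=np.cos(a),np.sin(a); return C+np.array([c*p[0]-s*p[1],s*p[0]+c*p[1],p[2]])
def go(p):
    """shift in tool axes (m) and units to world p"""
    st=env.state(); R=cv2.Rodrigues(np.array(st["ee_rot"],float))[0]
    d=R.T@(np.array(p)-st["tool_pos"]); x=R[:,0]
    print("tcp",np.round(st["tool_pos"],4),"F",np.round(st["force"],1),"toolx yaw",round(np.degrees(np.arctan2(x[1],x[0])),2),"z",np.round(R[:,2],3),"shift mm",np.round(d*1000,1),"units",np.round(d/.03,2),"t",st["time"])
E
python3 -c "
from h import *
print(saw([.09,.016,.04]),saw([.02,-.028,0])); go(saw([-.03,-.0,.16]))"
```

```text
time: 1.7
tool_pos: [0.1644, 0.5767, 0.4943]
ee_rot: [0.435, 3.111, 0.0]
force: [0.5, 1.1, 0.0]
finger_gap: 0.0316
gripper_force: 0.0
[0.66039804 0.0295484  0.34      ] [ 0.58431446 -0.00281343  0.3       ]
tcp [0.1644 0.5767 0.4943] F [0.5 1.1 0. ] toolx yaw 164.09 z [ 0.  0. -1.] shift mm [-509.7 -420.3   34.2] units [-16.99 -14.01   1.14] t 1.7
```

```bash
python3 -m creep '[{"fingers":0,"dx":-1,"dy":-0.8,"dz":0,"turn":0},{"fingers":0,"dx":-1,"dy":-0.8,"dz":0,"turn":0},{"fingers":0,"dx":-1,"dy":-0.8,"dz":0,"turn":0},{"fingers":0,"dx":-1,"dy":-0.8,"dz":0,"turn":0},{"fingers":0,"dx":-1,"dy":-0.8,"dz":0,"turn":0},{"fingers":0,"dx":-1,"dy":-0.8,"dz":0,"turn":0},{"fingers":0,"dx":-1,"dy":-0.8,"dz":0,"turn":0},{"fingers":0,"dx":-1,"dy":-0.8,"dz":0,"turn":0}]'
python3 -m creep '[{"fingers":0,"dx":-1,"dy":-0.8,"dz":0,"turn":0},{"fingers":0,"dx":-1,"dy":-0.8,"dz":0,"turn":0},{"fingers":0,"dx":-1,"dy":-0.8,"dz":0,"turn":0},{"fingers":0,"dx":-1,"dy":-0.8,"dz":0,"turn":0},{"fingers":0,"dx":-1,"dy":-0.8,"dz":0,"turn":0},{"fingers":0,"dx":-1,"dy":-0.8,"dz":0,"turn":0},{"fingers":0,"dx":-1,"dy":-0.8,"dz":0,"turn":0},{"fingers":0,"dx":-1,"dy":-0.8,"dz":0,"turn":0}]'
python3 -m creep '[{"fingers":0,"dx":0,"dy":0,"dz":0,"turn":1},{"fingers":0,"dx":0,"dy":0,"dz":0,"turn":1},{"fingers":0,"dx":0,"dy":0,"dz":0,"turn":1},{"fingers":0,"dx":0,"dy":0,"dz":0,"turn":1},{"fingers":0,"dx":0,"dy":0,"dz":0,"turn":1},{"fingers":0,"dx":0,"dy":0,"dz":0,"turn":1},{"fingers":0,"dx":0,"dy":0,"dz":0,"turn":1},{"fingers":0,"dx":0,"dy":0,"dz":0,"turn":1}]'
python3 -m creep '[{"fingers":0,"dx":0,"dy":0,"dz":0,"turn":1},{"fingers":0,"dx":0,"dy":0,"dz":0,"turn":1},{"fingers":0,"dx":0,"dy":0,"dz":0,"turn":1},{"fingers":0,"dx":0,"dy":0,"dz":0,"turn":1},{"fingers":0,"dx":0,"dy":0,"dz":0,"turn":1},{"fingers":0,"dx":0,"dy":0,"dz":0,"turn":1},{"fingers":0,"dx":0,"dy":0,"dz":0,"turn":0.5},{"fingers":0,"dx":0,"dy":0,"dz":0,"turn":0}]'
python3 - <<'E'
from h import *
s=eyes.snapshot("wrist"); cv2.imwrite("pics/w1.png",s["color"][:,:,::-1])
go(saw([.09,.016,.1])); print(np.round(ray(s,(256,192)),3))
for n,z in (("saw_table",.3),("knife_top",.34),("lever_pad",.301),("blade",.183)):
    print(n,[(np.round(x["uv"],1).tolist(),round(x["score"],2),np.round(atz(s,x["uv"],z),3).tolist()) for x in spot_point("wrist",n)[:2]])
E
```

```text
time: 2.37
tool_pos: [0.3432, 0.3249, 0.4928]
ee_rot: [0.434, 3.111, 0.0]
force: [1.2, 0.5, 0.4]
finger_gap: 0.0001
gripper_force: 0.0
time: 3.03
tool_pos: [0.5215, 0.0743, 0.4928]
ee_rot: [0.435, 3.111, 0.0]
force: [1.0, 1.4, -0.2]
finger_gap: 0.0005
gripper_force: 0.0
time: 3.7
tool_pos: [0.5207, 0.076, 0.4927]
ee_rot: [1.619, 2.692, -0.0]
force: [0.0, -0.3, -0.3]
finger_gap: 0.0006
gripper_force: 0.0
time: 4.37
tool_pos: [0.5208, 0.0761, 0.4927]
ee_rot: [2.39, 2.038, -0.0]
force: [-0.3, -0.2, 0.5]
finger_gap: 0.0004
gripper_force: 0.0
tcp [0.5208 0.0761 0.4927] F [-0.5 -0.3 -1. ] toolx yaw 81.07 z [-0. -0. -1.] shift mm [-24.3 145.2  92.7] units [-0.81  4.84  3.09] t 4.4167
[[ 0.533  0.155  0.654]
 [-0.041 -0.277 -0.96 ]]
saw_table []
knife_top [([384.7, 200.8], 0.82, [0.659, 0.031, 0.34])]
lever_pad [([321.0, 225.3], 0.87, [0.593, -0.004, 0.301])]
blade [([266.5, 171.6], 0.6, [0.535, 0.05, 0.183])]
```

View pics/w1.png

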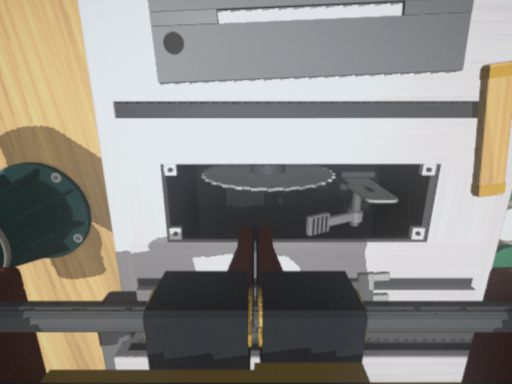

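The wrist view shows the open throat with corners near (163,163), (439,163), (428,242) and (166,242). The knife top is at (384,200), the lever pad at (318,224) and the blade teeth at (268,175). I'll check these against the throat corners.

```bash
python3 - <<'E'
from h import *
s=eyes.snapshot("wrist")
g=cv2.cvtColor(s["color"],cv2.COLOR_RGB2GRAY)
q=np.array([[163,163],[439,163],[428,242],[166,242]],np.float32)
W=np.array([atz(s,p,.3) for p in q]); print(np.round(W,4))
r=cv2.minAreaRect((W[:,:2]*1000).astype(np.float32)); print(r)
x=(W[1]+W[2]-W[0]-W[3]); print("yaw",np.arctan2(x[1],x[0]),"c",W.mean(0))
# gray profile across the long edges, a third and half along
for u in (200,300,350): print(u,[(v,int(g[v,u])) for v in list(range(158,170))+list(range(236,248))])
k=spot_point("wrist","knife_top")[0]["uv"]; l=spot_point("wrist","lever_pad")[0]["uv"]
for C2,a2 in ((C,a),(W.mean(0),np.arctan2(x[1],x[0]))):
    for nm,uv,z in (("k",k,.334),("k",k,.346),("l",l,.298),("l",l,.305)):
        d=atz(s,uv,z)-C2; c,sn=np.cos(a2),np.sin(a2); print(nm,z,np.round([c*d[0]+sn*d[1],-sn*d[0]+c*d[1]],4))
E
```

```text
[[ 0.4125  0.1059  0.3   ]
 [ 0.7415  0.0544  0.3   ]
 [ 0.7296 -0.0496  0.3   ]
 [ 0.3909  0.0033  0.3   ]]
((568.3225708007812, 28.583824157714844), (104.66392517089844, 342.8201599121094), 81.12873840332031)
yaw -0.15500505218547547 c [0.56860601 0.02851014 0.3       ]
200 [(158, 232), (159, 231), (160, 231), (161, 231), (162, 229), (163, 196), (164, 124), (165, 77), (166, 69), (167, 71), (168, 71), (169, 68), (236, 52), (237, 54), (238, 64), (239, 80), (240, 90), (241, 104), (242, 137), (243, 152), (244, 152), (245, 151), (246, 152), (247, 151)]
300 [(158, 231), (159, 230), (160, 230), (161, 231), (162, 229), (163, 215), (164, 156), (165, 100), (166, 96), (167, 99), (168, 98), (169, 98), (236, 46), (237, 44), (238, 55), (239, 76), (240, 87), (241, 94), (242, 133), (243, 155), (244, 156), (245, 157), (246, 156), (247, 153)]
350 [(158, 230), (159, 231), (160, 230), (161, 231), (162, 229), (163, 212), (164, 146), (165, 82), (166, 71), (167, 70), (168, 70), (169, 69), (236, 48), (237, 50), (238, 54), (239, 75), (240, 88), (241, 94), (242, 119), (243, 142), (244, 148), (245, 150), (246, 150), (247, 152)]
k 0.334 [0.0892 0.0169]
k 0.346 [0.0838 0.0207]
l 0.298 [ 0.028  -0.0328]
l 0.305 [ 0.0264 -0.0298]
k 0.334 [0.0898 0.0161]
k 0.346 [0.0843 0.02  ]
l 0.298 [ 0.0284 -0.0333]
l 0.305 [ 0.0267 -0.0304]
```

Both fits agree within 1 mm, and the knife falls at (0.090, 0.016) as specified. I'll move above the knife.

```bash
sed -i 's/^a=.*/a=-0.156; C=np.array([.5686,.0285,.3])/' h.py
python3 -m creep '[{"fingers":0,"dx":-0.16,"dy":0.97,"dz":0.6,"turn":0},{"fingers":0,"dx":-0.16,"dy":0.97,"dz":0.6,"turn":0},{"fingers":0,"dx":-0.16,"dy":0.97,"dz":0.6,"turn":0},{"fingers":0,"dx":-0.16,"dy":0.97,"dz":0.6,"turn":0},{"fingers":0,"dx":-0.17,"dy":0.96,"dz":0.6,"turn":0},{"fingers":0,"dx":0,"dy":0,"dz":0,"turn":0},{"fingers":0,"dx":0,"dy":0,"dz":0,"turn":0}]'
python3 - <<'E'
from h import *
go(saw([.09,.016,.05]))
s=eyes.snapshot("wrist"); cv2.imwrite("pics/w2.png",s["color"][:,:,::-1])
for n in ("knife_top","lever_pad"): print(n,[(np.round(x["uv"],1).tolist(),round(x["score"],2)) for x in spot_point("wrist",n)[:2]])
for z in (.034,.04,.046): print(proj(s,saw([.09,.016,z])))
print(proj(s,saw([.022,-.028,0])),[np.round(proj(s,saw([i,j,0]))) for i,j in ((.17,.052),(.17,-.052),(-.17,.052))])
E
```

```text
time: 5.35
tool_pos: [0.6606, 0.0289, 0.4]
ee_rot: [-2.387, -2.037, 0.005]
force: [0.4, 0.3, 0.9]
finger_gap: 0.0002
gripper_force: 0.0
tcp [0.6606 0.0289 0.4   ] F [0.4 0.3 0.9] toolx yaw 80.96 z [-0.005  0.    -1.   ] shift mm [ 1.4 -0.6 50. ] units [ 0.05 -0.02  1.67] t 5.35
knife_top [([255.1, 209.7], 0.69)]
lever_pad [([193.3, 238.8], 0.83)]
[255.02517168 205.94311802]
[254.98823002 208.41278724]
[254.94943334 211.00647092]
[184.66099065 237.63559276] [array([346., 155.]), array([337., 260.]), array([-37., 155.])]
```

View pics/w2.png

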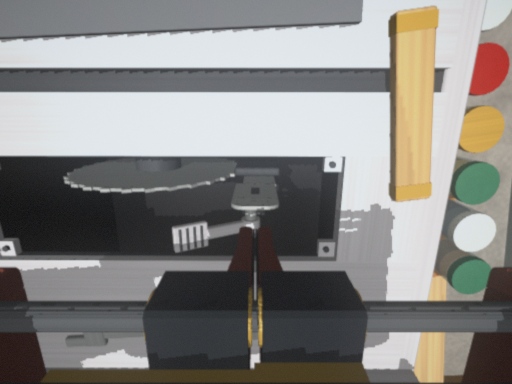

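The knife top sits at (255,209), where the model predicts it, and the lever pad is at (190,235). I'll descend onto the knife and watch the force.

```bash
python3 -m creep '[{"fingers":0,"dx":0.05,"dy":-0.02,"dz":0.7,"turn":0},{"fingers":0,"dx":0,"dy":0,"dz":0.7,"turn":0},{"fingers":0,"dx":0,"dy":0,"dz":0.3,"turn":0},{"fingers":0,"dx":0,"dy":0,"dz":0.2,"turn":0},{"fingers":0,"dx":0,"dy":0,"dz":0.2,"turn":0},{"fingers":0,"dx":0,"dy":0,"dz":0.2,"turn":0},{"fingers":0,"dx":0,"dy":0,"dz":0.2,"turn":0},{"fingers":0,"dx":0,"dy":0,"dz":0,"turn":0}]'
python3 -m creep '[{"fingers":0,"dx":0,"dy":0,"dz":0.15,"turn":0},{"fingers":0,"dx":0,"dy":0,"dz":0.1,"turn":0},{"fingers":0,"dx":0,"dy":0,"dz":0.1,"turn":0},{"fingers":0,"dx":0,"dy":0,"dz":0,"turn":0}]'
python3 -c "
from h import *
go(saw([.09,.016,.01]))"
```

```text
time: 6.17
tool_pos: [0.6603, 0.0311, 0.3277]
ee_rot: [2.388, 2.04, 0.001]
force: [1.0, -0.2, 0.2]
finger_gap: 0.0006
gripper_force: 0.5
time: 6.5
tool_pos: [0.6603, 0.0311, 0.3167]
ee_rot: [2.389, 2.04, 0.0]
force: [0.6, 1.9, 1.4]
finger_gap: 0.0006
gripper_force: 1.0
tcp [0.6603 0.0311 0.3167] F [0.6 1.9 1.4] toolx yaw 81.01 z [ 0.  0. -1.] shift mm [-0.8 -0.2  6.7] units [-0.03 -0.01  0.22] t 6.5
```

```bash
python3 -m creep '[{"fingers":0,"dx":0,"dy":0,"dz":0.05,"turn":0},{"fingers":0,"dx":0,"dy":0,"dz":0.05,"turn":0}]'
python3 - <<'E'
from h import *
s=eyes.snapshot("wrist"); cv2.imwrite("pics/w3.png",cv2.resize(s["color"][140:300,180:340,::-1],(640,640),interpolation=cv2.INTER_CUBIC)[:600])
for z in (.01,.0167,.034): print(proj(s,saw([.09,.016,z])))
E
```

```text
time: 6.67
tool_pos: [0.6604, 0.031, 0.3143]
ee_rot: [2.389, 2.04, 0.001]
force: [-0.0, 0.3, 3.5]
finger_gap: 0.0006
gripper_force: 2.1
[255.36900738 242.00398883]
[255.38544273 247.00472302]
[255.43402207 261.78580907]
```

View pics/w3.png

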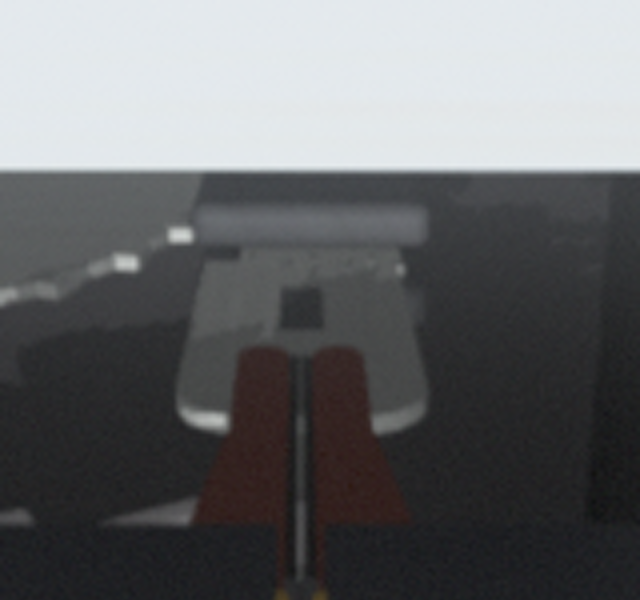

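The knife's top edge is at v≈245, which is what z≈+14 mm predicts. So it is going down under the tips; the fingers only overlap its face in the picture. I'll continue slowly to the stop.

```bash
python3 -m creep '[{"fingers":0,"dx":0,"dy":0,"dz":0.05,"turn":0},{"fingers":0,"dx":0,"dy":0,"dz":0.05,"turn":0}]'
for i in 1; do python3 -m creep '[{"fingers":0,"dx":0,"dy":0,"dz":0.05,"turn":0}]';python3 -m creep '[{"fingers":0,"dx":0,"dy":0,"dz":0.05,"turn":0}]'; done
```

```text
time: 6.88
tool_pos: [0.6603, 0.031, 0.3113]
ee_rot: [2.389, 2.04, 0.001]
force: [0.7, 1.1, 3.6]
finger_gap: 0.0004
gripper_force: 2.1
time: 6.97
tool_pos: [0.6604, 0.031, 0.3099]
ee_rot: [2.388, 2.04, 0.001]
force: [-0.7, 1.7, 13.0]
finger_gap: 0.0004
gripper_force: 7.3
time: 7.05
tool_pos: [0.6605, 0.031, 0.3098]
ee_rot: [2.388, 2.04, 0.002]
force: [-4.2, 1.4, 18.5]
finger_gap: 0.0009
gripper_force: 9.3
```

The knife is on its stop at z=0.310 m with the force rising. I'll lift off and move over the lever.

```bash
python3 -m creep '[{"fingers":0,"dx":0,"dy":0,"dz":-0.3,"turn":0},{"fingers":0,"dx":0,"dy":0,"dz":-0.7,"turn":0},{"fingers":0,"dx":0,"dy":0,"dz":-1,"turn":0},{"fingers":0,"dx":0,"dy":0,"dz":0,"turn":0}]'
python3 -c "
from h import *
s=eyes.snapshot('wrist');x=spot_point('wrist','knife_top')[:1];print(x,[proj(s,saw([.09,.016,z])) for z in (.01,.02)])
go(saw([.022,-.027,.05]))"
```

```text
time: 7.38
tool_pos: [0.662, 0.0305, 0.3734]
ee_rot: [2.385, 2.037, 0.007]
force: [0.8, 0.2, 1.5]
finger_gap: 0.0002
gripper_force: 0.0
[{'uv': [256.4, 209.6], 'score': 0.96}] [array([252.62788265, 209.20269377]), array([252.61745394, 213.55460325])]
tcp [0.6605 0.0306 0.369 ] F [-0.1  0.9 -0.8] toolx yaw 80.99 z [ 0.002 -0.001 -1.   ] shift mm [-43.4 -68.5  18.9] units [-1.45 -2.28  0.63] t 7.4833
```

The knife shows as seated: its top is at v=209.6, against 209.2 expected for +10 mm.

```bash
python3 -m creep '[{"fingers":0,"dx":-0.48,"dy":-0.76,"dz":0,"turn":0},{"fingers":0,"dx":-0.48,"dy":-0.76,"dz":0,"turn":0},{"fingers":0,"dx":-0.48,"dy":-0.76,"dz":0.2,"turn":0},{"fingers":0,"dx":0,"dy":0,"dz":0.4,"turn":0},{"fingers":0,"dx":0,"dy":0,"dz":0,"turn":0}]'
python3 - <<'E'
from h import *
s=eyes.snapshot('wrist');cv2.imwrite("pics/w4.png",s["color"][:,:,::-1])
x=spot_point('wrist','lever_pad')[:1];print(x,[np.round(proj(s,saw([.030,-.028,z])),1) for z in (-.002,.005)])
go(saw([.022,-.027,.01]))
E
```

```text
time: 7.9
tool_pos: [0.5827, -0.0015, 0.3469]
ee_rot: [-2.387, -2.036, 0.007]
force: [-0.4, 0.2, -0.9]
finger_gap: 0.0005
gripper_force: 0.0
[{'uv': [265.2, 216.0], 'score': 0.89}] [array([271.2, 215.8]), array([271.6, 219.2])]
tcp [ 0.5851 -0.0011  0.3488] F [ 0.2  0.4 -0.2] toolx yaw 80.99 z [-0.003  0.    -1.   ] shift mm [-0.3  1.2 38.8] units [-0.01  0.04  1.29] t 8.0
```

View pics/w4.png

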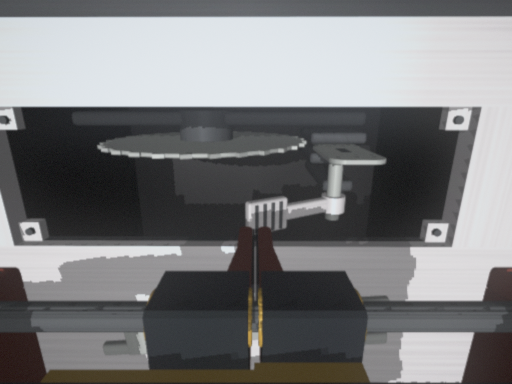

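The tips are over the pad (pad at (265,214), inside the throat, with the edges well clear). I'll press down.

```bash
python3 -m creep '[{"fingers":0,"dx":0,"dy":0.04,"dz":0.5,"turn":0},{"fingers":0,"dx":0,"dy":0,"dz":0.4,"turn":0},{"fingers":0,"dx":0,"dy":0,"dz":0.2,"turn":0},{"fingers":0,"dx":0,"dy":0,"dz":0.2,"turn":0},{"fingers":0,"dx":0,"dy":0,"dz":0.2,"turn":0},{"fingers":0,"dx":0,"dy":0,"dz":0.2,"turn":0},{"fingers":0,"dx":0,"dy":0,"dz":0.2,"turn":0}]'
python3 -m creep '[{"fingers":0,"dx":0,"dy":0,"dz":0.2,"turn":0},{"fingers":0,"dx":0,"dy":0,"dz":0.2,"turn":0},{"fingers":0,"dx":0,"dy":0,"dz":0.1,"turn":0}]'
python3 -c "
from h import *
go(saw([.022,-.027,-.032]))"
```

```text
time: 8.58
tool_pos: [0.5876, -0.0011, 0.2941]
ee_rot: [2.388, 2.04, 0.002]
force: [-2.7, -0.3, 7.0]
finger_gap: 0.0004
gripper_force: 3.0
time: 8.83
tool_pos: [0.5864, -0.0009, 0.2785]
ee_rot: [-2.388, -2.04, 0.001]
force: [-4.8, 0.6, 6.0]
finger_gap: 0.0008
gripper_force: 3.0
tcp [ 0.5864 -0.0009  0.2785] F [-4.8  0.6  6. ] toolx yaw 81.02 z [-0.001  0.    -1.   ] shift mm [-0.7 -0.2 10.5] units [-0.02 -0.01  0.35] t 8.8333
```

```bash
python3 -m creep '[{"fingers":0,"dx":0,"dy":0,"dz":0.1,"turn":0},{"fingers":0,"dx":0,"dy":0,"dz":0.1,"turn":0},{"fingers":0,"dx":0,"dy":0,"dz":0.05,"turn":0}]'
python3 -m creep '[{"fingers":0,"dx":0,"dy":0,"dz":0.05,"turn":0}]'
python3 -m creep '[{"fingers":0,"dx":0,"dy":0,"dz":0.05,"turn":0}]'
```

```text
time: 9.08
tool_pos: [0.5861, -0.0009, 0.2711]
ee_rot: [-2.388, -2.04, 0.002]
force: [-5.2, 1.7, 6.3]
finger_gap: 0.0002
gripper_force: 3.0
time: 9.17
tool_pos: [0.586, -0.0008, 0.2697]
ee_rot: [-2.387, -2.04, 0.002]
force: [-5.0, 1.0, 6.8]
finger_gap: 0.0005
gripper_force: 3.0
time: 9.25
tool_pos: [0.5859, -0.0008, 0.2683]
ee_rot: [-2.387, -2.04, 0.002]
force: [-5.0, 1.2, 8.2]
finger_gap: 0.0004
gripper_force: 4.5
```

```bash
python3 -m creep '[{"fingers":0,"dx":0,"dy":0,"dz":0.05,"turn":0}]'
python3 -m creep '[{"fingers":0,"dx":0,"dy":0,"dz":0.05,"turn":0}]'
```

```text
time: 9.33
tool_pos: [0.586, -0.0008, 0.2679]
ee_rot: [-2.388, -2.04, 0.001]
force: [-10.0, 1.9, 21.2]
finger_gap: 0.0001
gripper_force: 11.0
time: 9.42
tool_pos: [0.586, -0.0008, 0.2677]
ee_rot: [-2.388, -2.041, 0.0]
force: [-12.2, 2.6, 30.0]
finger_gap: 0.0004
gripper_force: 15.0
```

The lever is on its stop: force 30 N at z = -32 mm, the locked height. I'll withdraw straight up.

```bash
python3 -m creep '[{"fingers":0,"dx":0,"dy":0,"dz":-0.1,"turn":0},{"fingers":0,"dx":0,"dy":0,"dz":-0.3,"turn":0},{"fingers":0,"dx":0,"dy":0,"dz":-0.7,"turn":0},{"fingers":0,"dx":0,"dy":0,"dz":-1,"turn":0},{"fingers":0,"dx":0,"dy":0,"dz":-1,"turn":0},{"fingers":0,"dx":0,"dy":0,"dz":-1,"turn":0},{"fingers":0,"dx":0,"dy":0,"dz":-1,"turn":0},{"fingers":0,"dx":0,"dy":0,"dz":-1,"turn":0},{"fingers":0,"dx":0,"dy":0,"dz":0,"turn":0},{"fingers":0,"dx":0,"dy":0,"dz":0,"turn":0}]'
python3 - <<'E'
from h import *
s=eyes.snapshot('wrist');cv2.imwrite("pics/w5.png",s["color"][:,:,::-1])
for n,ps in (('lever_pad',([.019,-.028,-.032],[.022,-.028,-.024])),('knife_top',([.09,.016,.01],[.09,.016,.015]))):
    print(n,[(x["uv"],x["score"]) for x in spot_point('wrist',n)[:1]],[np.round(proj(s,saw(p)),1) for p in ps])
E
```

```text
time: 10.25
tool_pos: [0.5882, -0.0013, 0.45]
ee_rot: [2.386, 2.038, 0.005]
force: [0.4, -0.2, -0.8]
finger_gap: 0.0006
gripper_force: 0.0
lever_pad [([249.6, 177.4], 0.7)] [array([250.5, 176.6]), array([253.1, 178.2])]
knife_top [([320.8, 144.8], 0.97)] [array([320.3, 143.5]), array([321.4, 144.2])]
```

View pics/w5.png

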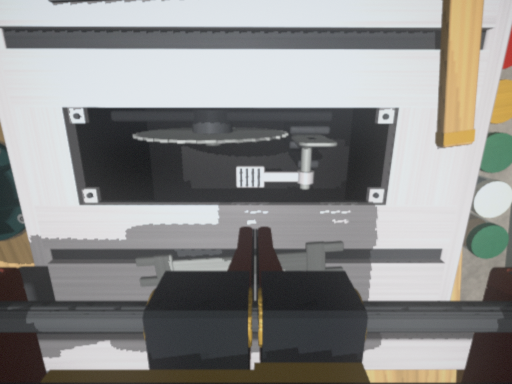

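The lever is level, with its pad at (250,177) where the locked pose predicts it. The knife is seated at (321,145) and the hand is clear.

```bash
python3 -c "
from plant import env
print(env.hand_in())"
```

```text
the job is handed in; nothing more can be done
None
```

The riving knife is pushed down onto its stop, the clamp lever is pressed fully down to lock it, and the hand is withdrawn clear above the saw; the job was handed in at about 10 s, and no verdict came back.

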